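# Unbolt the pick-up hatch and hold it ajar

### The arm

A 6-joint arm with a two-finger parallel gripper is mounted at the origin on the work surface. World frame = base frame: x ahead of the robot, y to its left, z up, the work surface at z = 0. Lengths are in m, angles in rad, forces in N, time in s.
With the tool pointing down it reaches from about 0.325 to 0.85 m from the base axis. Payload 4.4 kg.
Tool frame: the origin (TCP) lies midway between the tips of the shut fingers; the grasp point (between the pads) lies hold_point_z behind it (hold_point_z is the distance from the TCP to the grasp point, in m); z points along the fingers, y is the direction in which the jaws open and shut (so a half turn about z gives the same grasp; the last joint's range is limited). The gripper opens to 94 mm and grips with 3 to 60 N. Pads are 16 mm wide; open, the fingers measure 119 mm over their backs; the gripper's body (75 mm by 177 mm) begins 78 mm behind the grasp point.
Start: joints at [1.062, 0.207, 1.542, -0, 1.393, -0.15], TCP at [0.201, 0.539, 0.205] pointing down, gripper open.
Joint ranges: [-2.73, 2.73], [-0.86, 2.22], [0.23, 2.46], [-1.11, 4.25], [0.08, 2.63], [-2.82, 2.82]. Speed limits (rad/s): [2.79, 2.79, 3.14, 3.14, 3.14, 3.14].

### API

Orientations are given as [roll, pitch, yaw] about the fixed x, y, z axes, in that order (R = Rz(yaw) Ry(pitch) Rx(roll)).
In Python, from rig import observe, snapshot, sign_off, hold_point_z gives the robot as it stands. The module is installed in compiled form; this text tells all that it offers.
- The arm moves only by the tool move_arm, never from a script. Its argument "moves" is text: rows parted by semicolons, each of 5 numbers parted by spaces: the shift along the tool's x, y, z in mm, then the turn about the tool's z in rad, then the opening, from 0 (shut) to 1 (fully open). A call has 1 to 20 rows; each row is the pose to reach, as a shift and turn from the pose commanded when the call began, along the tool's axes at that moment; what a row does not reach only later rows make up. A row lasts 1/8 s, in which the tool goes at most 62.5 mm and 10.7 degrees, less where a joint would pass 70% of its speed; a pose out of reach is approached as far as the arm can. A call with a gripper value outside its range is refused whole. The fingers move at their own pace and stop on an object; "force" is the grip in N (left out, the last holds). Time passes only in rows, so rows that repeat a pose let the fingers close. It gives the time, the measured TCP pose, the force and the opening at its end, in the units of the state.
- observe(): the state, without advancing time (a new reading comes with each control period).
- snapshot(name): name is "scene" or "side" or "wrist"; returns a dict with "pixels" (400x640x3 uint8, red, green, blue), "fx", "fy", "cx", "cy" (pixels), "extrinsics" (4x4, takes a point from world to camera coordinates); the wrist camera has in their place "mount" (4x4, takes a point from camera to tool coordinates, whose origin is the TCP and whose axes are the flange's). Camera axes: x right, y down, z forward; pixel columns grow to the right and rows downward; lengths in m; the calibration is good to about 2 mm. A picture is of the moment at which its call begins: read the wrist's pose just before it. There is no depth.
- sign_off(): hands the job in, once; it reports no verdict.
The state is a dict: "time_s": time; "joint_positions": joint angles; "joint_velocities": joint speeds; "joint_torque": joint torques, N m; "ee_pos": TCP position; "eef_rot": TCP orientation; "wrist_force": force on the tool from outside, world axes, zero at the start; "torque": the same for the moment, N m; "width": finger opening in m.
Only numpy, scipy, OpenCV 4.12 (cv2) and the standard library are available. Lean on these libraries where they do the work, as an engineer would, in place of code of your own. Each camera call takes 0.05 s, during which the arm holds its last target.

### The job

Get the pick-up hatch ready for a colleague who is handing saucers back: first pull the saucer drawer all the way out to its stop, then undo the hatch gate's sagging barrel bolt by lifting its nose over the bent keeper while pulling it back, and swing the gate towards the robot until it stands about ten centimetres ajar. The gate springs shut by itself, so keep hold of it and finish while holding it ajar and still with the gripper, drawer out and bolt drawn back; do not knock the steel pitcher, the white cup or the amber jar about.

Things in the scene. Friction and masses are not known exactly. Their poses are not given: they have to be found in the camera images.
- cabinet: low white drawer unit with a light wood top, fixed to the counter, 240 (x, depth) x 220 (y, width) x 100 mm high; origin on the counter below the middle of its front edge, x points from its front to its back (away from the robot), z up. It stands left or right of the hatch.
- drawer (a joint): how far the saucer drawer (grey front, about 16 mm proud of the cabinet) is pulled out towards the cabinet's -x, in m: 0 shut, 0.100 at the end stop; it starts between 0 and 0.03, slides with about 2 N of friction plus damping of 6 N s/m and stays where it is left
- drawer_handle (a point): middle of the drawer's steel bar handle, which is level, 120 mm long along the cabinet's y and 11 mm thick; it lies 42 mm in front of the drawer front and 28 mm below the cabinet's top, with legs of 8 mm at 54 mm either side of the middle, so it can be pinched from above with one finger each side, or hooked; moves with the drawer
- hatch: light wood slatted screen, 440 mm wide along its y, fixed to the counter; origin on the counter at the middle of the gateway. x points away from the robot (to the customers' side), y from the gate's hinge towards the keeper, z up. Its keeper post (170 mm high, at y +128 to +178 mm) carries the steel keeper on top: two upright cheeks, 26 mm apart in x, 235 mm above the counter at their tops, from y +130 to +175 mm, and between them at the gate's side the bent lip
- leaf: the slatted gate with all it carries (the bolt too): 225 mm wide, 22 mm thick, top edge 170 mm above the counter. Origin on the hinge axis 25 mm above the counter; y points along the gate from the hinge to the free edge (which is at 240 mm), z up
- gate (a joint): gate angle in rad about the upright hinge axis: 0 shut, growing (counter-clockwise from above, turning the free edge towards the hatch's -x, the robot's side) to 1.1. A closing spring pulls it shut with 0.45 N m at 0 and 0.65 N m at 0.45 rad; it falls shut if let go. 0.42 rad is a gap of 10 cm at the free edge
- gate_hinge (a point): point on the gate's hinge axis, 170 mm above the counter; at hatch x 0, y -120 mm
- gate_corner (a point): middle of the gate's top edge at its free end, 240 mm from the hinge axis
- bolt_slide (a joint): how far the bolt is drawn back towards the gate's hinge (along the gate's -y), in m: starts between 0 and 0.004 shut, stops at -0.008 and 0.055; the nose is out of the keeper from 0.033 on. Friction about 1.5 N; it stays where it is left
- bolt_lift (a joint): tilt of the bolt about a level pin at its tail, in rad: 0 is fully sagged (nose lowest), where its own weight (about 0.3 kg in all) pulls it back to; 0.18 is the upper stop. While the nose is in the keeper, the nose clears the lip above about 0.09 rad; below that it hooks behind the lip and the bolt can not be drawn. The keeper's cheeks bar the gate from swinging as long as the nose is between them, lifted or not
- bolt_knob (a point): grip point on the bolt's black knob, an upright stem 18 mm in diameter and 50 mm tall with a 26 mm cap; the point is on the stem's axis, 32 mm above the brass rod's axis (12 mm thick) and 25 mm below the top of the cap, 100 mm from the tail pin. Lifting it 12 mm tilts the bolt by about 0.12 rad; its upper stop is 18 mm up
- bolt_nose (a point): middle of the underside of the bolt's dropped brass nose (16 mm wide, 14 mm long, 29 mm tall), 180 mm from the tail pin
- keeper_lip (a point): middle of the top edge of the keeper's bent lip, 197 mm above the counter, 26 mm wide along the hatch's x; sagged, the nose hangs about 14 mm below it, on its far side from the gate
- pitcher: steel milk pitcher with a handle on its own +y side, 80 mm across, 100 mm tall, loose on the counter by the hinge end of the screen, on the robot's side; origin at the centre of its underside; leave it alone
- cup: white cup, 76 mm across, 75 mm tall, loose on the counter on the customers' side of the gate; origin at the centre of its underside; leave it alone
- jar: amber jar, 66 mm across, 90 mm tall, loose on the back part of the drawer unit's top; origin at the centre of its underside; leave it alone

How it is judged:
On the way, in this order (a step that is already met when the one before it is completed fails the run):
1. the drawer is pulled out to its stop (at least 94 of 100 mm) (value of joint drawer above 0.094 m), for 0.2 s.
2. the bolt is lifted over the lip and drawn out of the keeper (at least 34 mm) (value of joint bolt_slide above 0.034 m), for 0.1 s.
At the end, for the whole second after the job is handed in: The gripper's fingers hold the gate or its bolt (over 0.5 N), nothing loose props the gate, and the gate stands still (under 0.08 rad/s) at 0.26 to 0.6 rad, a gap of about 6 to 14 cm; the drawer is still out by at least 94 mm and the bolt still drawn by at least 30 mm (value of joint drawer above 0.094 m and value of joint bolt_slide above 0.03 m and value of joint gate between 0.26 and 0.6 rad and velocity of joint gate between -0.08 and 0.08 rad/s and contact force between the fingers and leaf above 0.5 N and contact force between leaf and pitcher below 0.1 N and contact force between leaf and cup below 0.1 N and contact force between leaf and jar below 0.1 N); the arm keeps its last pose, push and grip.
It fails at once if the pitcher is shoved by more than 3 cm or tipped (distance of pitcher from where it was at the start of the episode above 0.03 m or angle between pitcher's own z axis and vertical above 0.35 rad).
It fails at once if the cup is shoved by more than 3 cm or tipped (distance of cup from where it was at the start of the episode above 0.03 m or angle between cup's own z axis and vertical above 0.35 rad).
It fails at once if the jar is shoved by more than 3 cm or tipped (distance of jar from where it was at the start of the episode above 0.03 m or angle between jar's own z axis and vertical above 0.35 rad).
It also fails if it takes over 54 s, if anything falls off the work surface, if the arm or the gripper's body presses on something with over 40 N, if the wrist force passes 120 N, or if a joint passes its speed limit or range.

## Working session

There is one attempt and no reset: what is moved stays moved. The work goes in short steps, Python scripts to look and compute and a tool call to move; the robot and the scene stay as the last step left them, time stands still between calls to the robot, and variables do not carry over. Pictures are saved under pics/ and viewed, and the job is handed in when it is done.

Besides the shell and the picture viewer there is one more tool, called after "Emit:" as name(argument=value, ...) on one line, values as JSON. move_arm: Moves the arm, as the interface text tells. Its arguments: {"type":"object","properties":{"moves":{"type":"string"},"force":{"type":"number"}},"required":["moves"]}

```bash
mkdir -p pics
python3 - <<'E'
from rig import *
import cv2,json,numpy as np
s=observe();print(s, hold_point_z)
for n in ["scene","side","wrist"]:
    d=snapshot(n);cv2.imwrite(f"pics/{n}0.png",d["pixels"][:,:,::-1])
    print(n,d["fx"],d["fy"],d["cx"],d["cy"],np.round(d.get("extrinsics",d.get("mount")),4).tolist())
print(observe()["time_s"])
E
```

```text
{'time_s': 0.0, 'joint_positions': array([ 1.06247804e+00,  2.07447217e-01,  1.54294790e+00,  1.42182452e-05,
        1.39348268e+00, -1.50493928e-01]), 'joint_velocities': array([ 1.45592259e-03,  1.38377835e-03,  4.19903830e-04,  1.12164574e-03,
       -7.71584152e-05, -1.23584965e-03]), 'joint_torque': array([ 6.79868608e-04, -3.70878088e+01, -2.81413472e+01,  6.98915636e-02,
        3.62693646e-02, -1.61753337e-04]), 'ee_pos': array([0.20099259, 0.5378672 , 0.20427824]), 'eef_rot': array([-3.13933544e+00, -3.56433948e-04,  2.78376537e+00]), 'wrist_force': array([0.00826698, 0.28121906, 0.18100468]), 'torque': array([ 0.03171338, -0.01984736,  0.00866855]), 'width': 0.09414139095488619} 0.0188
scene 452.83624035393393 452.83624035393393 320.1944665586391 203.60384358159664 [[-0.2435, 0.9698, -0.0148, 0.1409], [0.8214, 0.1981, -0.5348, -0.4067], [-0.5158, -0.1424, -0.8448, 1.8594], [0.0, 0.0, 0.0, 1.0]]
side 391.3772868170075 391.3772868170075 321.8593632728021 197.82436289194152 [[-0.9999, -0.0145, 0.0037, 0.6009], [-0.0122, 0.6474, -0.7621, 0.1245], [0.0087, -0.762, -0.6475, 1.1676], [0.0, 0.0, 0.0, 1.0]]
wrist 287.8559943184072 287.8559943184072 320.1756212558187 196.9257926941508 [[0.0015, -0.9723, -0.2336, 0.0664], [1.0, 0.0012, 0.0013, 0.0], [-0.0009, -0.2336, 0.9723, -0.1788], [0.0, 0.0, 0.0, 1.0]]
0.15
```

View pics/scene0.png

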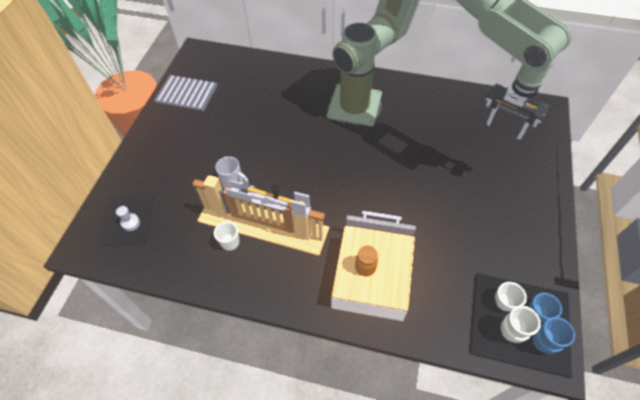

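View pics/side0.png

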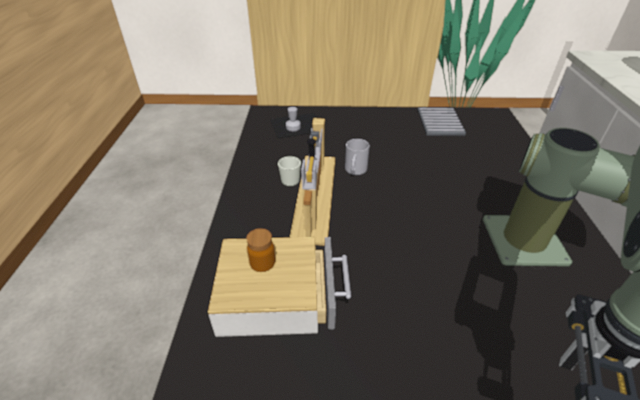

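View pics/wrist0.png

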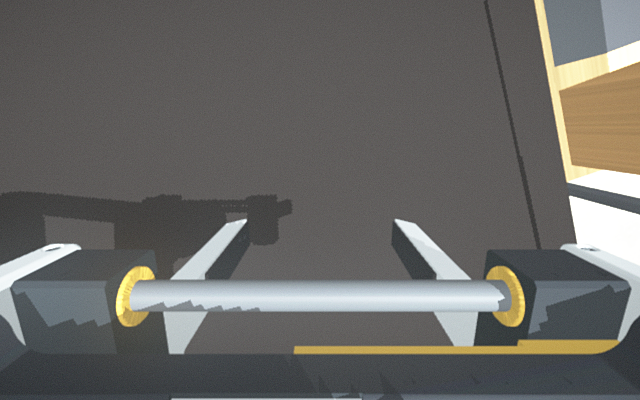

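The scene camera faces the robot: hatch around (265,215), drawer unit around (375,265) with its handle at (382,216), pitcher at (230,172), cup at (228,235), jar at (367,260). I'll enlarge these.

Run:
```python
import cv2
a=cv2.imread("pics/scene0.png");cv2.imwrite("pics/s1.png",cv2.resize(a[150:260,180:340],None,fx=5,fy=5,interpolation=2))
cv2.imwrite("pics/s2.png",cv2.resize(a[200:325,320:430],None,fx=4.5,fy=4.5,interpolation=2))
b=cv2.imread("pics/side0.png");cv2.imwrite("pics/d1.png",cv2.resize(b[110:250,270:390],None,fx=4.2,fy=4.2,interpolation=2))
cv2.imwrite("pics/d2.png",cv2.resize(b[220:345,200:360],None,fx=4.5,fy=4.5,interpolation=2))
```

```text
(no output)
```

View pics/s1.png

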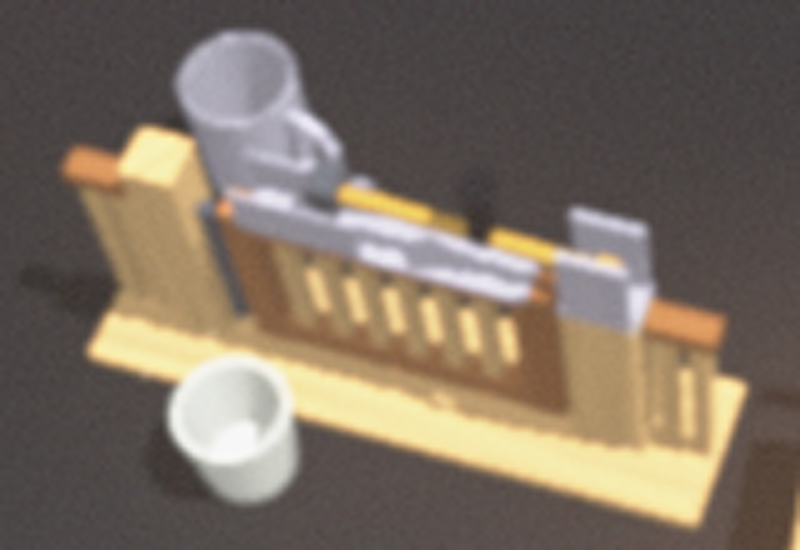

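View pics/s2.png

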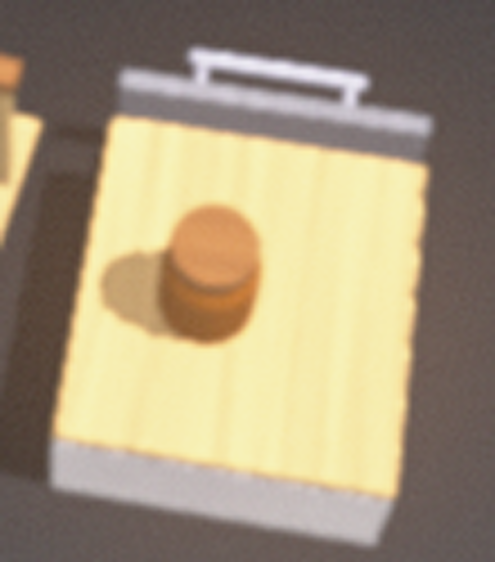

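View pics/d1.png

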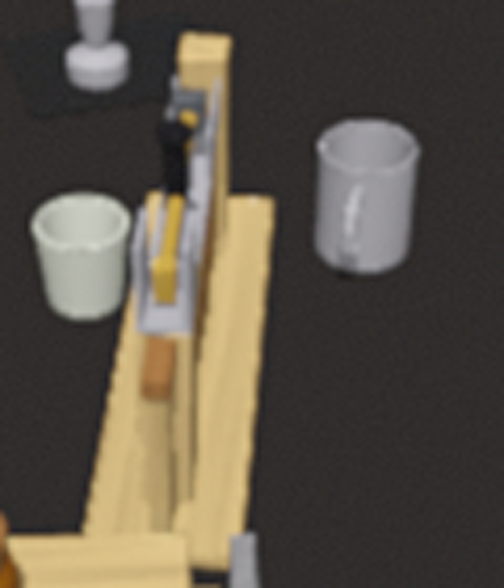

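View pics/d2.png

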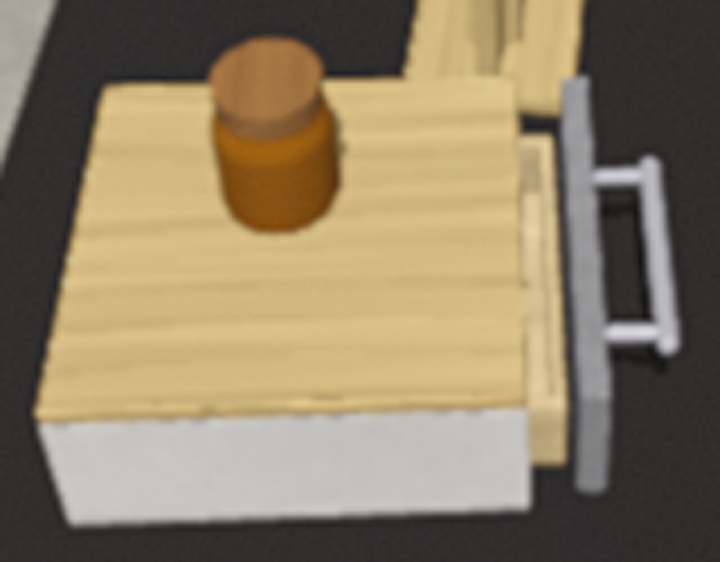

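```bash
cat > h.py <<'E'
import numpy as np
C={'scene':(452.836,320.194,203.604,np.array([[-0.2435,0.9698,-0.0148,0.1409],[0.8214,0.1981,-0.5348,-0.4067],[-0.5158,-0.1424,-0.8448,1.8594]])),
'side':(391.377,321.859,197.824,np.array([[-0.9999,-0.0145,0.0037,0.6009],[-0.0122,0.6474,-0.7621,0.1245],[0.0087,-0.762,-0.6475,1.1676]]))}
def ray(c,u,v):
    f,cx,cy,E=C[c];R=E[:,:3];o=-R.T@E[:,3];d=R.T@np.array([(u-cx)/f,(v-cy)/f,1]);return o,d/np.linalg.norm(d)
def atz(c,u,v,z):
    o,d=ray(c,u,v);return (o+d*(z-o[2])/d[2]).round(4)
def tri(a,b):
    (o1,d1),(o2,d2)=ray('scene',*a),ray('side',*b)
    A=np.stack([d1,-d2],1);t=np.linalg.lstsq(A,o2-o1,rcond=None)[0]
    p,q=o1+d1*t[0],o2+d2*t[1];return ((p+q)/2).round(4),np.linalg.norm(p-q).round(4)
def proj(c,p):
    f,cx,cy,E=C[c];q=E[:,:3]@np.array(p)+E[:,3];return f*q[:2]/q[2]+[cx,cy]
S1=lambda u,v:(180+u/5,150+v/5)
S2=lambda u,v:(320+u/4.5,200+v/4.5)
D1=lambda u,v:(270+u/4.2,110+v/4.2)
D2=lambda u,v:(200+u/4.5,220+v/4.5)
E
python3 - <<'E'
from h import *
print("cab top scene",[atz('scene',*S2(*p),.1) for p in [(107,118),(428,163),(52,440),(397,495)]])
print("cab top side",[atz('side',*D2(*p),.1) for p in [(517,80),(530,405),(105,87),(36,415)]])
print("handle sc",[atz('scene',*S2(*p),.072) for p in [(192,55),(365,82)]])
print("handle sd",[atz('side',*D2(*p),.072) for p in [(650,162),(670,345)]])
print("knob cap",tri(S1(478,183),D1(172,132)))
print("hinge",[tri(S1(225,205),D1(215,85))])
print("cheeks near",[atz('scene',*S1(*p),.235) for p in [(572,210),(648,226)]],"far",[atz('scene',*S1(*p),.235) for p in [(558,255),(640,272)]])
print("plate",[atz('scene',*S1(*p),.01) for p in [(88,352),(700,525),(745,385)]])
print("pitcher top",atz('scene',*S1(240,85),.1),atz('side',*D1(367,145),.1))
print("cup top",atz('scene',*S1(232,405),.075),atz('side',*D1(82,218),.075))
print("jar top",atz('scene',*S2(216,245),.19),atz('side',*D2(268,80),.19))
E
```

```text
cab top scene [array([0.6259, 0.0907, 0.1   ]), array([0.6085, 0.3151, 0.1   ]), array([0.8666, 0.1078, 0.1   ]), array([0.85  , 0.3282, 0.1   ])]
cab top side [array([0.6183, 0.0998, 0.1   ]), array([0.6057, 0.3196, 0.1   ]), array([0.8582, 0.1098, 0.1   ]), array([0.8466, 0.3293, 0.1   ])]
handle sc [array([0.5436, 0.1373, 0.072 ]), array([0.5367, 0.264 , 0.072 ])]
handle sd [array([0.5403, 0.1371, 0.072 ]), array([0.5335, 0.2633, 0.072 ])]
knob cap (array([ 0.6336, -0.117 ,  0.2612]), np.float64(0.0015))
hinge [(array([ 0.6183, -0.3007,  0.1775]), np.float64(0.0273))]
cheeks near [array([ 0.6217, -0.0649,  0.235 ]), array([ 0.6221, -0.0179,  0.235 ])] far [array([ 0.6543, -0.0642,  0.235 ]), array([ 0.6544, -0.0142,  0.235 ])]
plate [array([ 0.6718, -0.4129,  0.01  ]), array([0.6997, 0.0299, 0.01  ]), array([0.5904, 0.034 , 0.01  ])]
pitcher top [ 0.4901 -0.3507  0.1   ] [ 0.4814 -0.3554  0.1   ]
cup top [ 0.7186 -0.2766  0.075 ] [ 0.716  -0.2803  0.075 ]
jar top [0.7498 0.1858 0.19  ] [0.7434 0.1884 0.19  ]
```

```bash
cat >> h.py <<'E'
from scipy.spatial.transform import Rotation as Ro
def shift(p):
    from rig import observe
    s=observe();R=Ro.from_euler('xyz',s['eef_rot']).as_matrix()
    print('t',s['time_s'],'ee',s['ee_pos'].round(4),s['eef_rot'].round(3),'F',s['wrist_force'].round(1),'w',round(s['width'],4))
    print('shift mm',(R.T@(np.array(p)-s['ee_pos'])*1000).round(1))
E
python3 -c "
from h import *
shift([.538,.2,.19])"
```

```text
t 0.15 ee [0.2011 0.538  0.2045] [-3.14  -0.     2.784] F [ 0.6 -0.2  0.4] w 0.094
shift mm [-434.  -198.6   14.8]
```

Emit:
move_arm(moves="-60 -27 2 0.15 0.42;-118 -54 4 0.3 0.42;-175 -80 6 0.45 0.42;-232 -106 8 0.6 0.42;-290 -133 10 0.75 0.42;-340 -156 12 0.9 0.42;-390 -178 14 1.05 0.42;-434 -199 14 1.158 0.42;-434 -199 14 1.158 0.42;-434 -199 14 1.158 0.42", force=30)

```text
time_s: 1.4
ee_pos: [0.5375, 0.2003, 0.1909]
eef_rot: [-3.14, -0.0, 1.626]
wrist_force: [-0.1, 0.7, 0.3]
width: 0.0392
```

Run:
```python
from h import *
shift([.538,.2,.19])
from rig import *
import cv2
d=snapshot('wrist');cv2.imwrite('pics/w1.png',d['pixels'][:,:,::-1])
s=observe();R=Ro.from_euler('xyz',s['eef_rot']).as_matrix();M=np.array(d['mount'])
for a in [(.5436,.1373),(.5367,.264),(.54,.137),(.5335,.2633),(.538,.2)]:
    q=R.T@(np.array([*a,.072])-s['ee_pos']);c=np.linalg.inv(M)@np.r_[q,1]
    print(a,d['fx']*c[:2]/c[2]+[d['cx'],d['cy']])
```

```text
t 1.4 ee [0.5375 0.2003 0.1909] [-3.14  -0.     1.626] F [-0.1  0.7  0.3] w 0.0392
shift mm [-0.4  0.5  0.9]
(0.5436, 0.1373) [321.72346819 249.03495929]
(0.5367, 0.264) [322.30487864 132.07463049]
(0.54, 0.137) [318.47592401 249.11146577]
(0.5335, 0.2633) [319.10130511 132.59621707]
(0.538, 0.2) [319.94154662 193.85624139]
```

View pics/w1.png

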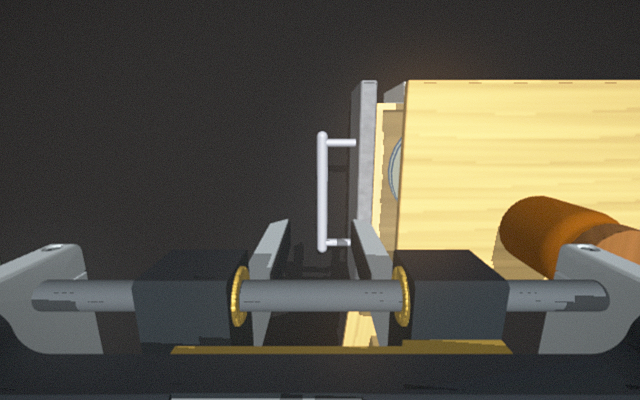

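The bar handle shows at column 322, rows 135–250, in line with the estimate, so it is safe to descend and pinch.

Emit:
move_arm(moves="0 2 50 0 0.42;0 2 100 0 0.42;0 2 137 0 0.42;0 2 137 0 0.42;0 2 137 0 0;0 2 137 0 0;0 2 137 0 0;0 2 137 0 0", force=30)

```text
time_s: 2.45
ee_pos: [0.5409, 0.2006, 0.056]
eef_rot: [3.14, -0.001, 1.626]
wrist_force: [-1.4, 0.4, 5.5]
width: 0.0103
```

Emit:
move_arm(moves="0 -8 0 0 0;0 -18 0 0 0;0 -28 0 0 0;0 -38 0 0 0;0 -48 0 0 0;0 -58 0 0 0;0 -68 0 0 0;0 -76 0 0 0;0 -80 0 0 0;0 -82 0 0 0;0 -82 0 0 0")

```text
time_s: 3.82
ee_pos: [0.4647, 0.1964, 0.0561]
eef_rot: [3.126, -0.001, 1.626]
wrist_force: [13.8, 1.6, -6.0]
width: 0.0099
```

Emit:
move_arm(moves="0 -3 0 0 0;0 -6 0 0 0;0 -6 0 0 0")

```text
time_s: 4.2
ee_pos: [0.4648, 0.1965, 0.0562]
eef_rot: [3.113, -0.002, 1.625]
wrist_force: [29.6, 3.6, -23.1]
width: 0.0099
```

Run:
```python
from h import *
shift([.538,.2,.19])
from rig import *
import cv2
d=snapshot('side');cv2.imwrite('pics/d3.png',cv2.resize(d['pixels'][200:350,200:400,::-1],None,fx=4,fy=4,interpolation=2))
```

```text
t 4.2 ee [0.4648 0.1965 0.0562] [ 3.113e+00 -2.000e-03  1.625e+00] F [ 29.6   3.6 -23.1] w 0.0099
shift mm [-1.000e-01  7.710e+01 -1.316e+02]
```

View pics/d3.png

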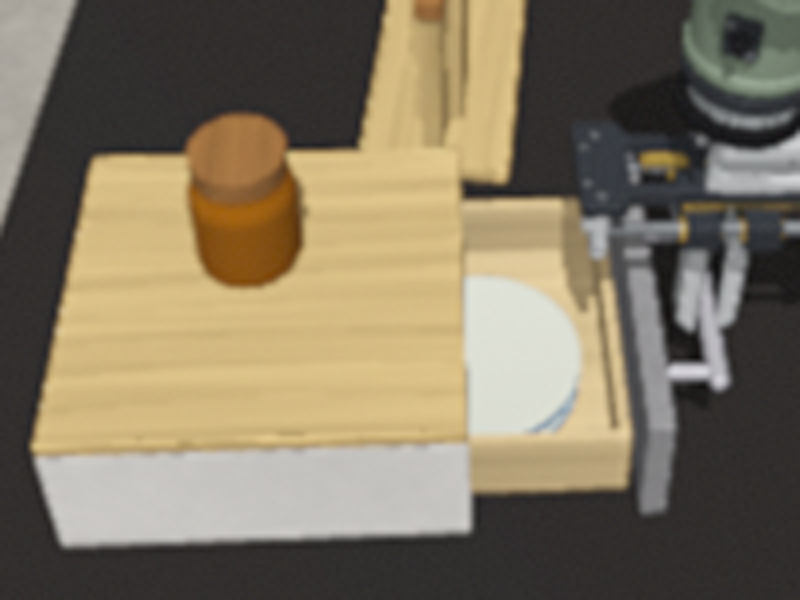

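Run:
```python
from h import *
from rig import *
import cv2
f=lambda u,v:(200+u/4,200+v/4)
print([atz('side',*f(*p),.1) for p in [(457,151),(467,441),(92,156),(34,450)]])
print('handle end',atz('side',*f(721,381),.072))
d=snapshot('scene');cv2.imwrite('pics/s3.png',cv2.resize(d['pixels'][180:325,310:440,::-1],None,fx=4,fy=4,interpolation=2))
```

```text
[array([0.62  , 0.0997, 0.1   ]), array([0.608 , 0.3203, 0.1   ]), array([0.8593, 0.1086, 0.1   ]), array([0.8453, 0.33  , 0.1   ])]
handle end [0.459 0.258 0.072]
```

View pics/s3.png

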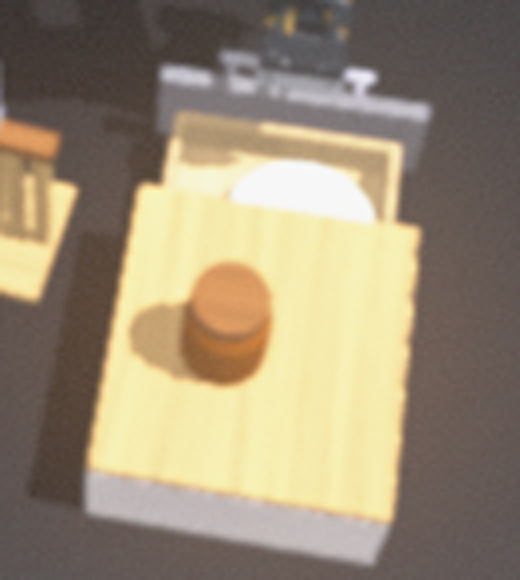

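The drawer holds rigid at 30 N, and the visible gap is about 100 mm, so it is at its stop. I'll relax the pull, release and lift.

Emit:
move_arm(moves="0 8 0 0 0;0 10 0 0 0;0 11 0 0 0.42;0 11 0 0 0.42;0 11 0 0 0.42;0 11 -40 0 0.42;0 11 -90 0 0.42;0 11 -150 0 0.42;0 11 -210 0 0.6;0 11 -260 0 0.6;0 11 -260 0 0.6")

```text
time_s: 5.68
ee_pos: [0.4655, 0.1967, 0.3195]
eef_rot: [3.132, -0.002, 1.626]
wrist_force: [-0.9, -0.2, -1.0]
width: 0.0564
```

Run:
```python
from h import *
shift([.634,-.11,.31])
```

```text
t 5.675 ee [0.4655 0.1967 0.3195] [ 3.132e+00 -2.000e-03  1.626e+00] F [-0.9 -0.2 -1. ] w 0.0564
shift mm [-315.5  151.3   10.4]
```

Emit:
move_arm(moves="-45 22 0 0.02 0.6;-95 46 0 0.05 0.6;-145 70 2 0.08 0.6;-195 94 4 0.1 0.6;-245 118 6 0.118 0.6;-290 140 8 0.118 0.6;-315 151 10 0.118 0.6;-315 151 10 0.118 0.6;-315 151 10 0.118 0.6")

```text
time_s: 6.8
ee_pos: [0.6305, -0.1092, 0.3029]
eef_rot: [-3.139, -0.001, 1.508]
wrist_force: [-0.1, 0.5, 0.6]
width: 0.0563
```

Run:
```python
from h import *
shift([.634,-.117,.31])
from rig import *
import cv2
for n in ['wrist','side','scene']:
    d=snapshot(n);a=d['pixels'][:,:,::-1]
    if n=='wrist':M=np.array(d['mount']);k=d
    if n=='side':a=cv2.resize(a[90:290,240:440],None,fx=3,fy=3,interpolation=2)
    if n=='scene':a=cv2.resize(a[120:320,160:420],None,fx=3,fy=3,interpolation=2)
    cv2.imwrite(f'pics/{n}4.png',a)
s=observe();R=Ro.from_euler('xyz',s['eef_rot']).as_matrix()
for a in [(.6336,-.117,.262),(.631,-.188,.17),(.6405,-.038,.235)]:
    q=R.T@(np.array(a)-s['ee_pos']);c=np.linalg.inv(M)@np.r_[q,1]
    print(a,k['fx']*c[:2]/c[2]+[k['cx'],k['cy']])
```

```text
t 6.8 ee [ 0.6305 -0.1092  0.3029] [-3.139e+00 -1.000e-03  1.508e+00] F [-0.1  0.5  0.6] w 0.0563
shift mm [-7.6  4.  -7.1]
(0.6336, -0.117, 0.262) [322.75696582 223.64282494]
(0.631, -0.188, 0.17) [323.28742263 255.87447279]
(0.6405, -0.038, 0.235) [325.23513301 123.01255773]
```

View pics/wrist4.png

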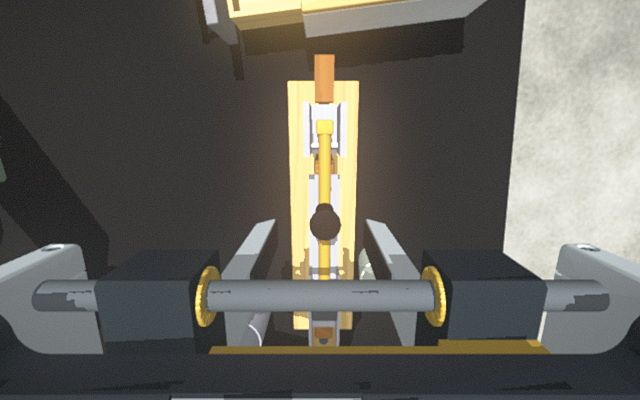

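View pics/side4.png

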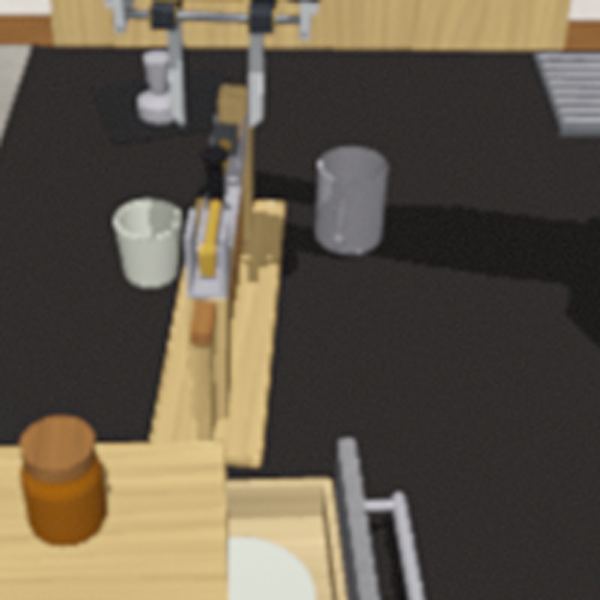

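View pics/scene4.png

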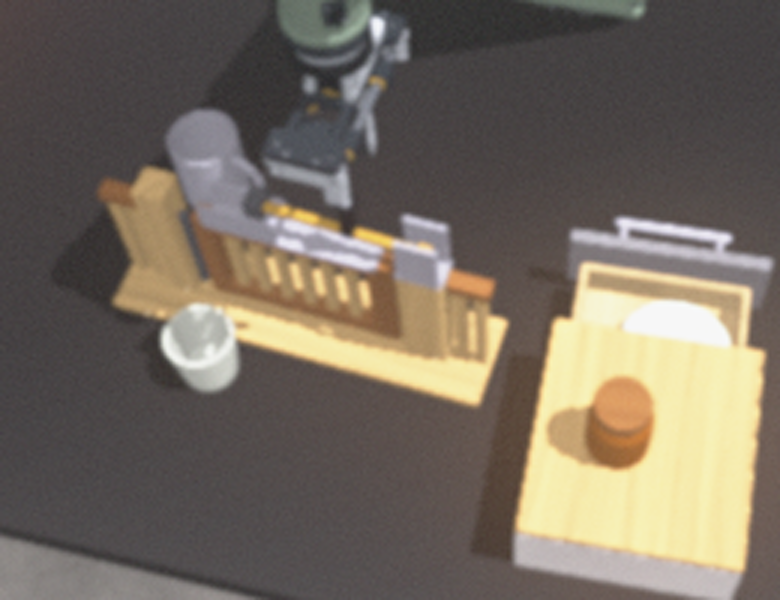

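The cap shows at (325,223) in the wrist view, about 2 px from the prediction, and the yaw matches the hatch. I'll descend over the knob and grip it.

Emit:
move_arm(moves="-8 5 0 0 0.6;-8 5 20 0 0.6;-8 5 45 0 0.6;-8 5 70 0 0.6;-8 5 85 0 0.6;-8 5 85 0 0.6;-8 5 85 0 0;-8 5 85 0 0;-8 5 85 0 0;-8 5 85 0 0", force=35)

```text
time_s: 8.2
ee_pos: [0.6353, -0.1181, 0.2199]
eef_rot: [-3.14, -0.0, 1.508]
wrist_force: [-2.6, 0.4, 2.2]
width: 0.0246
```

Run:
```python
from h import *
shift([.634,-.117,.31])
from rig import *
import cv2
for n in ['wrist','side']:
    d=snapshot(n);a=d['pixels'][:,:,::-1]
    if n=='side':a=cv2.resize(a[110:230,250:370],None,fx=5,fy=5,interpolation=2)
    cv2.imwrite(f'pics/{n}5.png',a)
```

```text
t 8.2 ee [ 0.6353 -0.1181  0.2199] [-3.14  -0.     1.508] F [-2.6  0.4  2.2] w 0.0246
shift mm [  1.1  -1.5 -90.1]
```

View pics/wrist5.png

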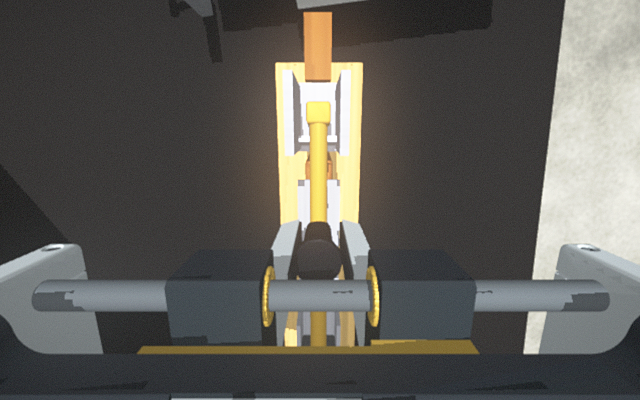

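View pics/side5.png

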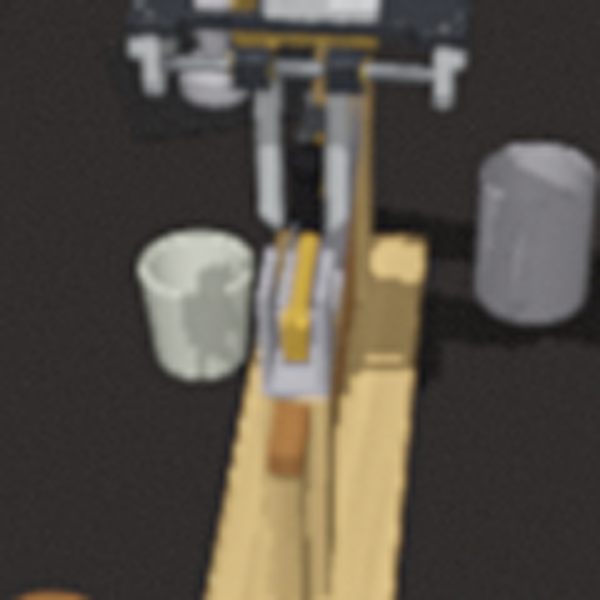

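The width of 24.6 mm means the fingers may still be closing, so I'll give them more time.

Emit:
move_arm(moves="0 0 0 0 0;0 0 0 0 0;0 0 0 0 0;0 0 0 0 0")

```text
time_s: 8.8
ee_pos: [0.6357, -0.1184, 0.2195]
eef_rot: [-3.141, -0.0, 1.508]
wrist_force: [-3.8, 1.9, 3.0]
width: 0.0249
```

Run:
```python
from h import *
shift([.634,-.117,.31])
from rig import *
import cv2
for n in ['side']:
    d=snapshot(n);a=d['pixels'][:,:,::-1]
    if n=='side':a=cv2.resize(a[110:230,250:370],None,fx=5,fy=5,interpolation=2)
    cv2.imwrite(f'pics/{n}6.png',a)
```

```text
t 8.8 ee [ 0.6357 -0.1184  0.2195] [-3.141 -0.     1.508] F [-3.8  1.9  3. ] w 0.0249
shift mm [  1.3  -1.9 -90.5]
```

View pics/side6.png

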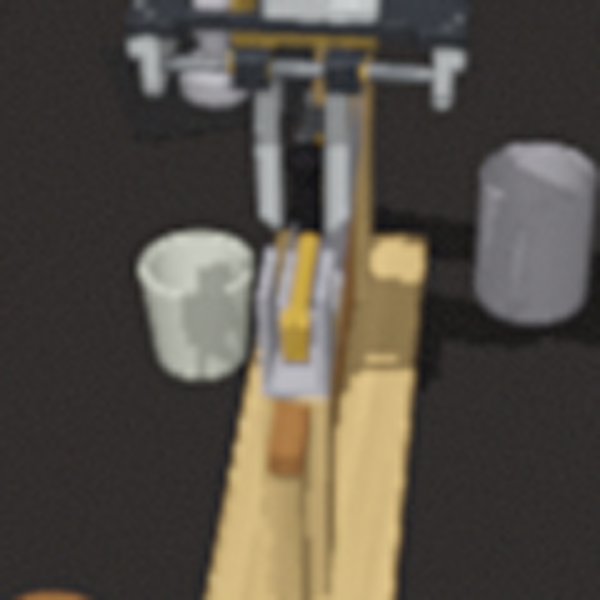

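Run:
```python
from h import *
M=np.array([[0.0015,-0.9723,-0.2336,0.0664],[1,0.0012,0.0013,0],[-0.0009,-0.2336,0.9723,-0.1788]])
R=Ro.from_euler('xyz',[-3.139,-.001,1.508]).as_matrix();ee=np.array([.6305,-.1092,.3029])
def wr(u,v):
    d=R@M[:,:3]@np.array([(u-320.18)/287.86,(v-196.93)/287.86,1]);return ee+R@M[:,3],d/np.linalg.norm(d)
def t2(r1,r2):
    (o1,d1),(o2,d2)=r1,r2
    t=np.linalg.lstsq(np.stack([d1,-d2],1),o2-o1,rcond=None)[0];p,q=o1+d1*t[0],o2+d2*t[1];return ((p+q)/2).round(4),np.linalg.norm(p-q).round(4)
g=lambda u,v:(240+u/3,90+v/3)
print('cap',t2(wr(325,223),ray('side',*g(214,146))),t2(wr(325,223),ray('side',*D1(173,133))))
f=lambda u,v:(160+u/3,120+v/3)
print('nose top end wrist/side',t2(wr(324,133),ray('side',*g(208,250))))
```

```text
cap (array([ 0.6335, -0.1142,  0.2713]), np.float64(0.0013)) (array([ 0.6338, -0.1183,  0.259 ]), np.float64(0.0006))
nose top end wrist/side (array([ 0.6375, -0.0479,  0.2011]), np.float64(0.0011))
```

The fingers are on the 26 mm cap rather than the stem. I'll reopen, go 9 mm lower and regrip.

Emit:
move_arm(moves="0 0 0 0 0.45;0 0 0 0 0.45;0 0 0 0 0.45;0 0 4 0 0.45;0 0 9 0 0.45;0 0 9 0 0.45;0 0 9 0 0;0 0 9 0 0;0 0 9 0 0;0 0 9 0 0;0 0 9 0 0")

```text
time_s: 10.22
ee_pos: [0.6355, -0.1182, 0.2104]
eef_rot: [-3.141, -0.0, 1.508]
wrist_force: [-3.2, 1.4, 1.1]
width: 0.0245
```

Run:
```python
from h import *
shift([.634,-.117,.31])
from rig import *
import cv2
for n in ['side','wrist','scene']:
    d=snapshot(n);a=d['pixels'][:,:,::-1]
    if n=='side':a=cv2.resize(a[110:190,270:350],None,fx=7,fy=7,interpolation=2)
    if n=='wrist':a=cv2.resize(a[200:340,240:400],None,fx=4,fy=4,interpolation=2)
    if n=='scene':a=cv2.resize(a[130:230,230:330],None,fx=6,fy=6,interpolation=2)
    cv2.imwrite(f'pics/{n}7.png',a)
```

```text
t 10.225 ee [ 0.6355 -0.1182  0.2104] [-3.141 -0.     1.508] F [-3.2  1.4  1.1] w 0.0245
shift mm [  1.1  -1.6 -99.6]
```

View pics/side7.png

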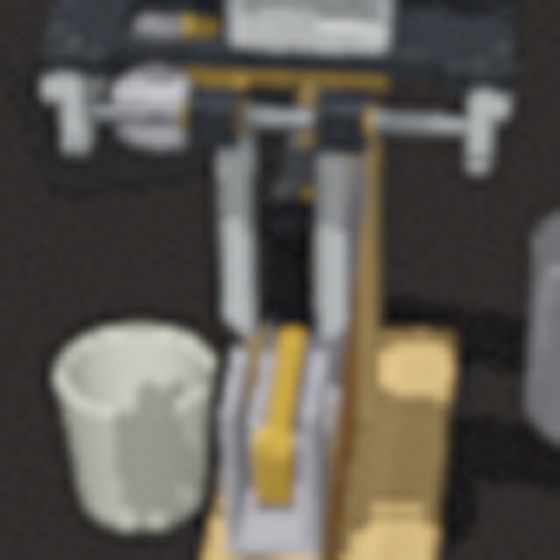

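View pics/wrist7.png

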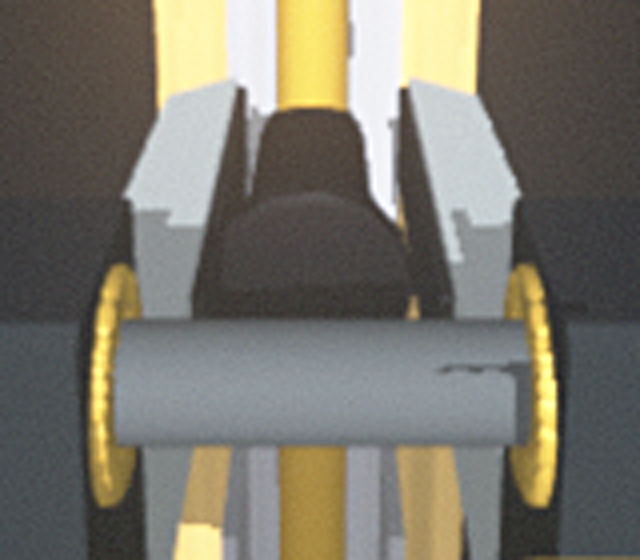

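View pics/scene7.png

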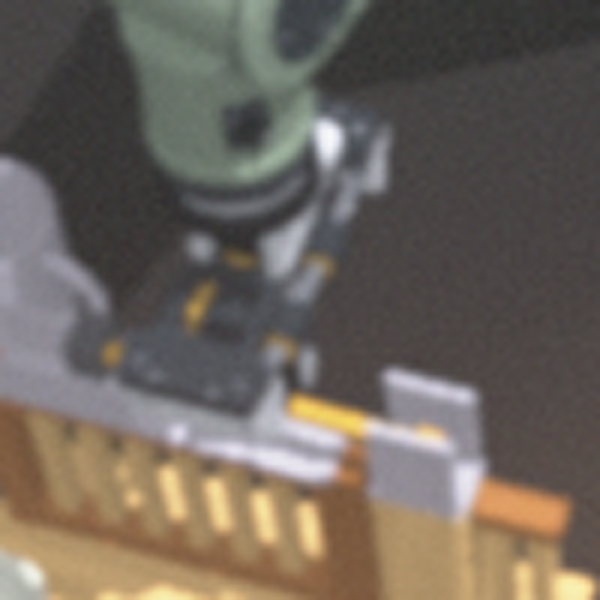

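The pads pinch the cap well above the grasp point, because the cap always closes first. I'll regrip with the pad middle on the cap.

Emit:
move_arm(moves="0 0 0 0 0.45;0 0 0 0 0.45;0 0 0 0 0.45;0 0 -10 0 0.45;0 0 -23 0 0.45;0 0 -23 0 0.45;0 0 -23 0 0;0 0 -23 0 0;0 0 -23 0 0;0 0 -23 0 0;0 0 -23 0 0", force=45)

```text
time_s: 11.75
ee_pos: [0.6353, -0.1182, 0.233]
eef_rot: [-3.14, -0.0, 1.508]
wrist_force: [-3.8, 0.4, 0.8]
width: 0.0244
```

Run:
```python
from h import *
shift([.634,-.117,.31])
from rig import *
import cv2
for n in ['wrist']:
    d=snapshot(n);a=d['pixels'][:,:,::-1]
    if n=='wrist':a=cv2.resize(a[200:340,240:400],None,fx=4,fy=4,interpolation=2)
    cv2.imwrite(f'pics/{n}8.png',a)
```

```text
t 11.75 ee [ 0.6353 -0.1182  0.233 ] [-3.14  -0.     1.508] F [-3.8  0.4  0.8] w 0.0244
shift mm [  1.2  -1.5 -77. ]
```

View pics/wrist8.png

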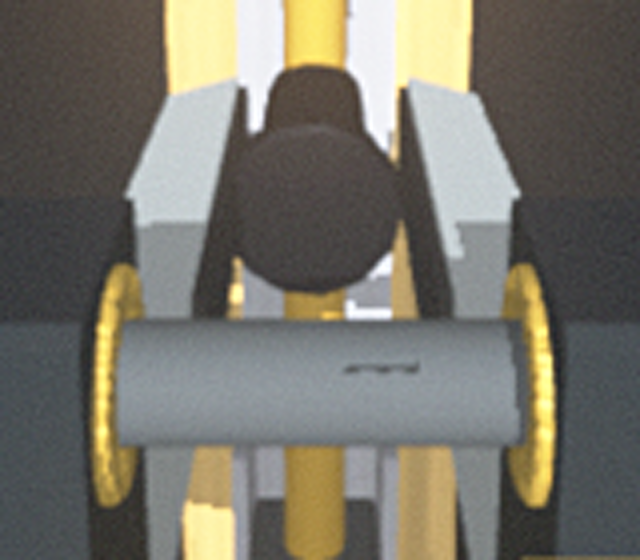

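Now I'll lift 14 mm with a slight back-shift, since the cap swings back as the bolt tilts.

Emit:
move_arm(moves="-1 0 -3 0 0;-2 0 -6 0 0;-4 0 -9 0 0;-5 0 -12 0 0;-6 0 -14 0 0;-6 0 -15 0 0;-6 0 -15 0 0")

```text
time_s: 12.68
ee_pos: [0.6352, -0.1245, 0.2483]
eef_rot: [-3.141, 0.0, 1.508]
wrist_force: [-4.8, -1.2, -5.6]
width: 0.0242
```

Run:
```python
from h import *
shift([.634,-.117,.31])
from rig import *
import cv2
for n in ['wrist','side']:
    d=snapshot(n);a=d['pixels'][:,:,::-1]
    if n=='side':a=cv2.resize(a[110:190,270:350],None,fx=7,fy=7,interpolation=2)
    if n=='wrist':a=cv2.resize(a[60:340,210:430],None,fx=2.1,fy=2.1,interpolation=2)
    cv2.imwrite(f'pics/{n}9.png',a)
```

```text
t 12.675 ee [ 0.6352 -0.1245  0.2483] [-3.141  0.     1.508] F [-4.8 -1.2 -5.6] w 0.0242
shift mm [  7.4  -1.8 -61.7]
```

View pics/wrist9.png

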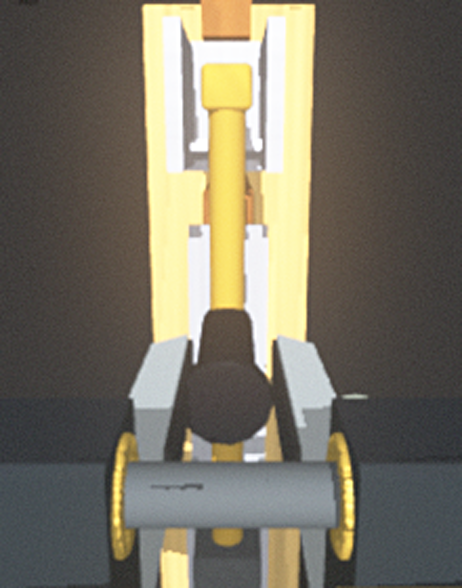

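View pics/side9.png

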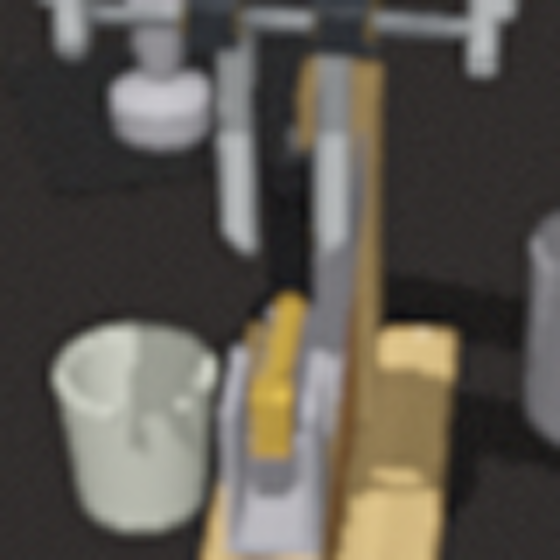

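The nose has risen about 20 mm and is clear of the lip. I'll draw it back along the gate.

Emit:
move_arm(moves="-4 0 -1 0 0;-10 0 -1 0 0;-16 0 -1 0 0;-22 0 -1 0 0;-28 0 -1 0 0;-34 0 -1 0 0;-40 0 -1 0 0;-45 0 -1 0 0;-48 0 -1 0 0;-48 0 -1 0 0")

```text
time_s: 14.02
ee_pos: [0.6324, -0.173, 0.2493]
eef_rot: [-3.141, 0.001, 1.507]
wrist_force: [-4.6, -0.3, -5.1]
width: 0.0244
```

Run:
```python
from h import *
shift([.634,-.117,.31])
from rig import *
import cv2
for n in ['wrist','side']:
    d=snapshot(n);a=d['pixels'][:,:,::-1]
    if n=='side':a=cv2.resize(a[110:190,270:350],None,fx=7,fy=7,interpolation=2)
    if n=='wrist':a=cv2.resize(a[60:340,210:430],None,fx=2.1,fy=2.1,interpolation=2)
    cv2.imwrite(f'pics/{n}10.png',a)
```

```text
t 14.025 ee [ 0.6324 -0.173   0.2493] [-3.141e+00  1.000e-03  1.507e+00] F [-4.6 -0.3 -5.1] w 0.0244
shift mm [ 56.   -2.  -60.8]
```

View pics/wrist10.png

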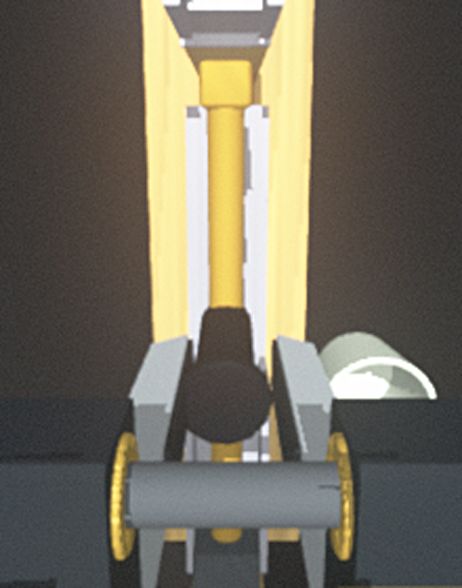

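View pics/side10.png

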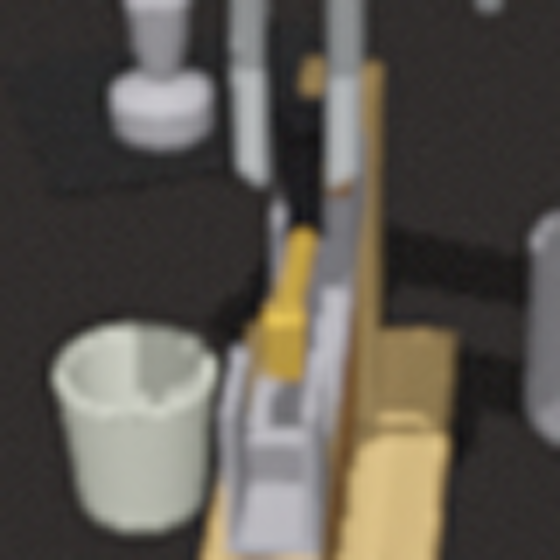

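Run:
```python
from h import *
h=np.array([.6235,-.310]);p=np.array([.6324,-.173]);ps=1.507
X=np.array([np.cos(ps),np.sin(ps)]);Y=np.array([np.sin(ps),-np.cos(ps)])
for t in np.arange(.04,.45,.04):
    c,s=np.cos(t),np.sin(t);d=h+np.array([[c,-s],[s,c]])@(p-h)-p;print(round(t,2),(1000*d@X).round(1),(1000*d@Y).round(1))
```

```text
0.04 -0.1 -5.5
0.08 -0.4 -11.0
0.12 -1.0 -16.4
0.16 -1.7 -21.9
0.2 -2.7 -27.3
0.24 -3.9 -32.6
0.28 -5.3 -37.9
0.32 -6.9 -43.2
0.36 -8.7 -48.4
0.4 -10.8 -53.5
0.44 -13.0 -58.5
```

Emit:
move_arm(moves="0 -3 0 -0.02 0;0 -5.5 0 -0.04 0;0 -11 0 -0.08 0;-1 -16.5 0 -0.12 0;-2 -22 0 -0.16 0;-3 -27.5 0 -0.2 0;-4 -32.5 0 -0.24 0;-5 -38 0 -0.28 0;-7 -43 0 -0.32 0;-8.5 -48 0 -0.36 0;-11 -53.5 0 -0.4 0;-13 -58 0 -0.44 0;-13 -58 0 -0.44 0;-13 -58 0 -0.44 0")

```text
time_s: 15.88
ee_pos: [0.5753, -0.181, 0.2504]
eef_rot: [3.138, 0.001, 1.948]
wrist_force: [3.5, 2.5, -2.8]
width: 0.0244
```

Run:
```python
from h import *
shift([.634,-.117,.31])
from rig import *
import cv2
for n in ['wrist','side','scene']:
    d=snapshot(n);a=d['pixels'][:,:,::-1]
    if n=='side':a=cv2.resize(a[100:340,250:440],None,fx=2.5,fy=2.5,interpolation=2)
    if n=='scene':a=cv2.resize(a[120:320,180:420],None,fx=3,fy=3,interpolation=2)
    cv2.imwrite(f'pics/{n}11.png',a)
shift([.634,-.117,.31])
```

```text
t 15.875 ee [ 0.5753 -0.181   0.2504] [3.138e+00 1.000e-03 1.948e+00] F [ 3.5  2.5 -2.8] w 0.0244
shift mm [ 37.8  78.4 -59.4]
t 16.025 ee [ 0.5747 -0.1813  0.2499] [3.140e+00 1.000e-03 1.948e+00] F [ 3.7  2.5 -3.3] w 0.0246
shift mm [ 37.9  78.9 -60. ]
```

View pics/wrist11.png

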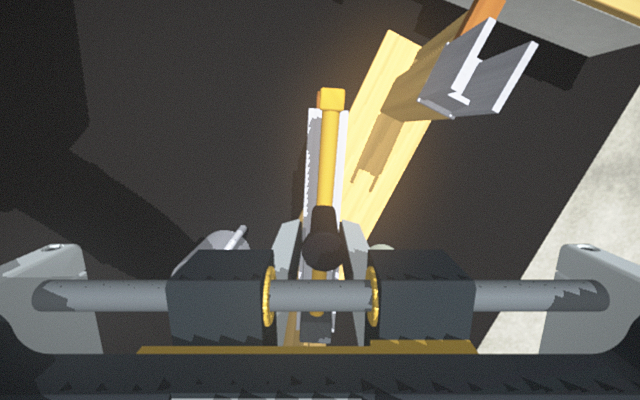

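View pics/side11.png

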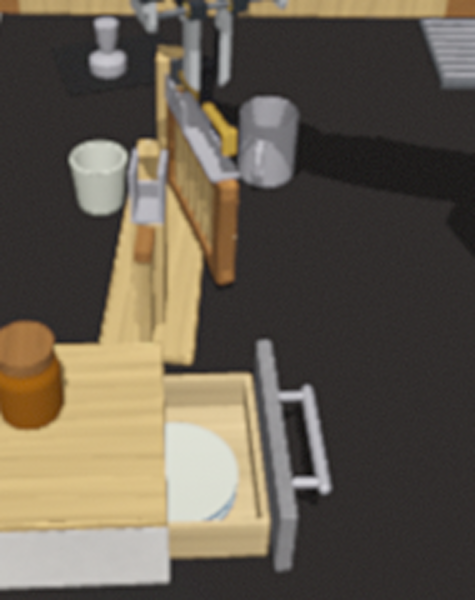

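View pics/scene11.png

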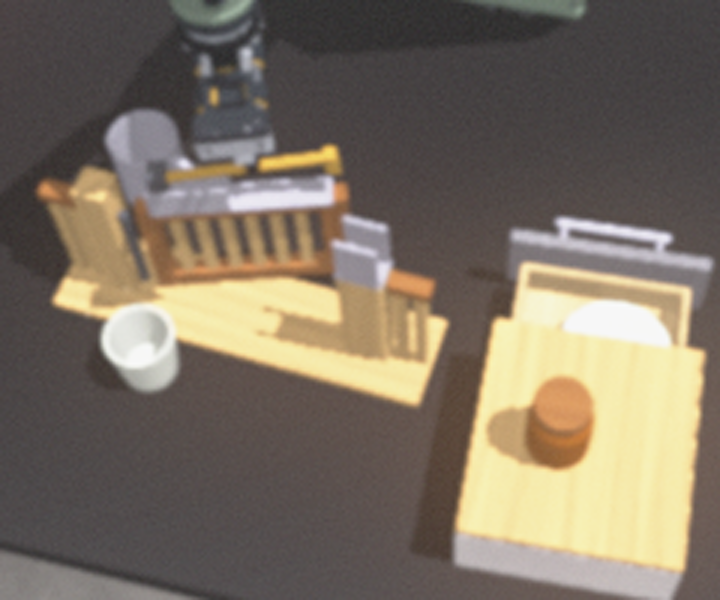

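The gate stands ajar, the nose is clear of the keeper and the loose items look untouched. Next I'll measure the angle and let everything settle.

Emit:
move_arm(moves="0 0 0 0 0;0 0 0 0 0;0 0 0 0 0;0 0 0 0 0")

```text
time_s: 16.52
ee_pos: [0.5739, -0.1816, 0.2495]
eef_rot: [3.141, 0.0, 1.948]
wrist_force: [4.0, 3.7, -3.5]
width: 0.0243
```

Run:
```python
from h import *
from rig import observe
shift([.634,-.117,.31]);print(observe()['joint_velocities'].round(3))
f=lambda u,v:(180+u/3,120+v/3); g=lambda u,v:(250+u/2.5,100+v/2.5)
h=np.array([.6235,-.310])
for n,p in [('sc far top corner',atz('scene',*f(348,188),.17)),('side mid',atz('side',*g(227,184),.17))]:
    d=p[:2]-h;print(n,p,np.hypot(*d).round(3),'angle',(np.arctan2(-d[0],d[1])+.063).round(3))
print('pitcher',atz('scene',*f(145,135),.1),atz('side',*g(268,112),.1),'cup',atz('scene',*f(140,333),.075),'jar',atz('scene',*f(562,402),.19))
print('drawer handle end side',atz('side',*g(324,488),.072))
```

```text
t 16.525 ee [ 0.5739 -0.1816  0.2495] [3.141 0.    1.948] F [ 4.   3.7 -3.5] w 0.0243
shift mm [ 38.   79.7 -60.5]
[-0.001 -0.001 -0.002 -0.     0.002 -0.002]
sc far top corner [ 0.545  -0.0856  0.17  ] 0.238 angle 0.4
side mid [ 0.5482 -0.09    0.17  ] 0.233 angle 0.393
pitcher [ 0.4816 -0.3526  0.1   ] [ 0.4822 -0.3536  0.1   ] cup [ 0.7184 -0.2757  0.075 ] jar [0.7489 0.1837 0.19  ]
drawer handle end side [0.4605 0.2579 0.072 ]
```

```bash
python3 -c "
from rig import *
print(sign_off());print(observe()['time_s'])"
```

```text
the job is handed in; nothing more can be done
None
the job is handed in; nothing more can be done
```

The job is handed in at about 16.5 s of the 54 s, with the gripper still holding the bolt's knob and the gate ajar. No verdict was reported, so these are my own last checks:

- **Drawer:** I pulled it until it no longer gave under about 30 N. The gap measured roughly 100 mm, and the handle was still in place at the end. My first guess at its starting position was about 7 mm less, so I relied on the hard stop and the visible gap.
- **Bolt:** I lifted it about 15 mm and drew it back about 48 mm without slipping. The nose was visibly out of the keeper before and after the swing.
- **Gate:** It stood at about 0.40 rad from two camera views, within the 0.26 to 0.6 allowed. It is held at a 45 N grip setting, and the arm was still.
- **Loose items:** The pitcher, cup and jar were upright and within measurement error of where they started. The pitcher's scene-camera reading shifted 8 mm, but its side-camera reading shifted only 2 mm.

One thing went differently from plan: the pads closed on the knob's 26 mm cap rather than its stem. I regripped twice to get the pads centred on the cap, and it held.

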